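# Put the stacked roller dies back on their storage posts

## Task

The four roller dies of the ring bender were left in two stacks on the bench. Take the stacks apart and put each die, flange down, over the storage post of its own colour so that it lies flat on the base plate, then let go. Leave the oil can and the mug standing where they are.

Things in the scene. Friction and masses are not known exactly. Their poses are not given: they have to be found in the camera images.
- red_die: large hat-shaped steel roller die: a flat round flange painted red, 104 mm across and 8 mm thick, with a bare steel hub 48 mm across standing 32 mm up from it (40 mm high in all) and a 34 mm bore right through; about 700 g. Origin: centre of the flange's underside; z up along the hub. At the start it stands flange down on the bench, with a small die (yellow or green, either) stacked on its hub.
- blue_die: large hat-shaped steel roller die: a flat round flange painted blue, 104 mm across and 8 mm thick, with a bare steel hub 48 mm across standing 32 mm up from it (40 mm high in all) and a 34 mm bore right through; about 700 g. Origin: centre of the flange's underside; z up along the hub. At the start it stands flange down on the bench, with a small die (yellow or green, either) stacked on its hub.
- yellow_die: small hat-shaped steel roller die: a flat round flange painted yellow, 74 mm across and 8 mm thick, with a bare steel hub 48 mm across standing 32 mm up from it (40 mm high in all) and a 34 mm bore right through; about 440 g. Origin: centre of the flange's underside; z up along the hub. At the start it stands flange down on the hub of one of the two large dies (red or blue, either).
- green_die: small hat-shaped steel roller die: a flat round flange painted green, 74 mm across and 8 mm thick, with a bare steel hub 48 mm across standing 32 mm up from it (40 mm high in all) and a 34 mm bore right through; about 440 g. Origin: centre of the flange's underside; z up along the hub. At the start it stands flange down on the hub of one of the two large dies (red or blue, either).
- red_post: storage post of the red die, fixed to the bench: square base plate painted red, 80 x 80 mm and 8 mm thick, with an upright bare steel post, 14 mm in diameter, rising 30 mm from the plate's middle (tip 38 mm above the bench). Origin: centre of the plate's underside, on the bench; z up. A die fits over it with about 10 mm of play all round.
- blue_post: storage post of the blue die, fixed to the bench: square base plate painted blue, 80 x 80 mm and 8 mm thick, with an upright bare steel post, 14 mm in diameter, rising 30 mm from the plate's middle (tip 38 mm above the bench). Origin: centre of the plate's underside, on the bench; z up. A die fits over it with about 10 mm of play all round.
- yellow_post: storage post of the yellow die, fixed to the bench: square base plate painted yellow, 80 x 80 mm and 8 mm thick, with an upright bare steel post, 14 mm in diameter, rising 30 mm from the plate's middle (tip 38 mm above the bench). Origin: centre of the plate's underside, on the bench; z up. A die fits over it with about 10 mm of play all round.
- green_post: storage post of the green die, fixed to the bench: square base plate painted green, 80 x 80 mm and 8 mm thick, with an upright bare steel post, 14 mm in diameter, rising 30 mm from the plate's middle (tip 38 mm above the bench). Origin: centre of the plate's underside, on the bench; z up. A die fits over it with about 10 mm of play all round.
- oil_can: copper oil can standing loose on the bench, 60 mm across, 92 mm high, with a thin brass spout up to 148 mm. Origin: centre of its underside; z up. To be left alone.
- mug: blue ceramic mug standing loose on the bench, 76 mm across at the rim, 90 mm high, with a handle on its +y side. Origin: centre of its underside; z up. To be left alone.
Not all that is in view belongs to the job. Leave any black, pink or purple look-alike of the yellow_die alone.

How it is judged:
By the outcome, as a careful person would: the job done as asked, in the order asked, and still so for the second after the job is handed in, with the robot touching nothing.
It also fails if it takes over 141 s, if anything falls off the work surface, if the arm or the gripper's body presses on something with over 40 N, if the wrist force passes 120 N, or if a joint passes its speed limit or range.

## Robot

A 6-joint arm with a two-finger parallel gripper is mounted at the origin on the work surface. World frame = base frame: x ahead of the robot, y to its left, z up, the work surface at z = 0. Lengths are in m, angles in degrees, forces in N, time in s.
With the tool pointing down it reaches from about 0.4 to 0.825 m from the base axis. Payload 7 kg.
Tool frame: the origin (TCP) lies on the centre line of the jaws, within the pads' length; the fingertips stand 14 mm ahead of it and the grasp point (between the pads) lies 5 mm behind it; z points along the fingers, y is the line along which they close (so a half turn about z gives the same grasp; the last joint's range is limited). The gripper opens to 88 mm and grips with 3 to 60 N. Pads are 19 mm wide; open, the fingers measure 130 mm over their backs; the gripper's body (78 mm by 193 mm) begins 47 mm behind the grasp point.
Start: joints at [81.652, 20.546, 0.682, 0, -70.136, -16.507], TCP at [0.284, 0.612, 0.201] pointing down, gripper open.
Joint ranges: [-176.03, 176.03], [-82.01, 121.73], [-58.28, 71.71], [-173.87, 95.51], [-174.79, -0.11], [-173.66, 173.66]. Speed limits (degrees/s): [136.94, 136.94, 172.46, 180, 180, 180].

## Interface

Orientations are given as [roll, pitch, yaw] about the fixed x, y, z axes, in that order (R = Rz(yaw) Ry(pitch) Rx(roll)).
In Python, from plant import r gives the robot as it stands.
- The arm moves only by the tool send_rows, never from a script. Its argument "steps" is a list of rows, each an object with "dp": the shift along the tool's x, y, z in mm, a list of three; "roll": the turn about the tool's z in rad; "jaw": the opening in per cent of the stroke, from 0 (shut) to 100 (fully open). In form: [{"dp": [tx, ty, tz], "roll": roll, "jaw": jaw}, ...]. A call has 1 to 5 rows; each row is the pose to reach, as a shift and turn from the pose commanded when the call began, along the tool's axes at that moment; what a row does not reach only later rows make up. A row lasts 1/8 s, in which the tool goes at most 62.5 mm and 10.7 degrees, less where a joint would pass 70% of its speed; a pose out of reach is approached as far as the arm can. A call with a gripper value outside its range is refused whole. The fingers move at their own pace and stop on an object; "newtons" is the grip in N (left out, the last holds). Time passes only in rows, so rows that repeat a pose let the fingers close. It gives the time, the measured TCP pose, the force, the opening and the grip force at its end, in the units of the state.
- r.get_state(): the state, without advancing time (a new reading comes with each control period).
- r.capture(name): name is "scene" or "top"; returns a dict with "image" (400x640x3 uint8, blue, green, red), "K" (3x3 intrinsics, pixels), "rvec" (rotation vector, rad) and "tvec" (3), from world to camera coordinates, as OpenCV has them. Camera axes: x right, y down, z forward; pixel columns grow to the right and rows downward; lengths in m; the calibration is good to about 2 mm. A picture is of the moment at which its call begins. There is no depth.
- r.close_job(): hands the job in; it is judged then, once.
The state is a dict: "time_s": time; "joints": joint angles; "qd": joint speeds; "joint_torque": joint torques, N m; "tcp_pos": TCP position; "eef_rot": TCP orientation; "contact_force": force on the tool from outside, world axes, zero at the start; "moment": the same for the moment, N m; "gripper_width": finger opening in m; "gripper_force": force on a finger pad.
Only numpy, scipy, OpenCV 4.12 (cv2) and the standard library are available. Lean on these libraries where they do the work, as an engineer would, in place of code of your own. Each camera call takes 0.05 s, during which the arm holds its last target. There are 200 camera calls.

## Working session

There is one attempt and no reset: what is moved stays moved. The work goes in short steps, Python scripts to look and compute and a tool call to move; the robot and the scene stay as the last step left them, time stands still between calls to the robot, and variables do not carry over. Pictures are saved under pics/ and viewed, at most 15 in all, crops included, and the job is handed in when it is done.

Besides the shell and the picture viewer there is one more tool, called after "Request:" as a command line: name --argument value ..., lists and objects as JSON in quotes. send_rows: Moves the arm, as the interface text tells. Its arguments: {"type":"object","properties":{"steps":{"type":"array","items":{"type":"object","properties":{"dp":{"type":"array","items":{"type":"number"}},"roll":{"type":"number"},"jaw":{"type":"number"}}}},"newtons":{"type":"number"}},"required":["steps"]}

```bash
mkdir -p pics; ls; python3 - <<'E'
from plant import r
import cv2
s=r.get_state(); print({k:s[k] for k in('time_s','tcp_pos','eef_rot','gripper_width','joints')})
for n in('scene','top'):
    c=r.capture(n); cv2.imwrite(f'pics/{n}0.png',c['image'])
    R=cv2.Rodrigues(c['rvec'])[0]; print(n,c['K'].tolist(),(-R.T@c['tvec'].ravel()).round(3),R.round(2).tolist())
E
```

```text
pics
{'time_s': 0.0, 'tcp_pos': array([0.28351793, 0.61194635, 0.19958589]), 'eef_rot': array([ 1.79900068e+02, -1.03074499e-02, -2.48605422e+01]), 'gripper_width': 0.08795294247305978, 'joints': array([ 8.16520863e+01,  2.05927934e+01,  6.30762717e-01, -1.96925835e-02,
       -7.01367106e+01, -1.65059305e+01])}
scene [[415.80427768447066, 0.0, 320.9007631042718], [0.0, 415.80427768447066, 204.38802335504474], [0.0, 0.0, 1.0]] [1.041 0.603 1.136] [[-0.72, 0.69, -0.01], [0.57, 0.6, -0.56], [-0.38, -0.41, -0.83]]
top [[434.5109620457375, 0.0, 311.73520595188126], [0.0, 434.5109620457375, 197.372847659583], [0.0, 0.0, 1.0]] [0.488 0.061 1.325] [[-0.03, -1.0, -0.0], [-1.0, 0.03, -0.06], [0.06, -0.0, -1.0]]
```

View pics/scene0.png

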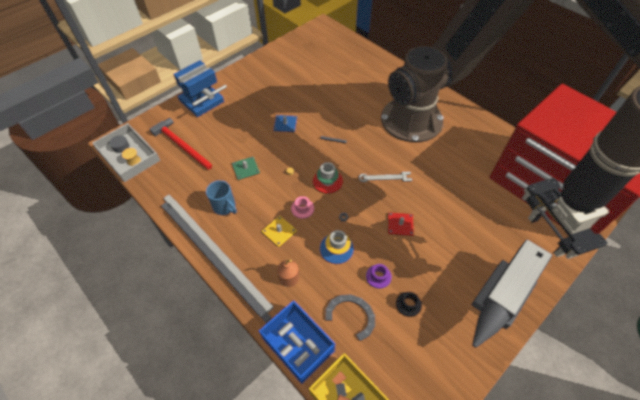

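View pics/top0.png

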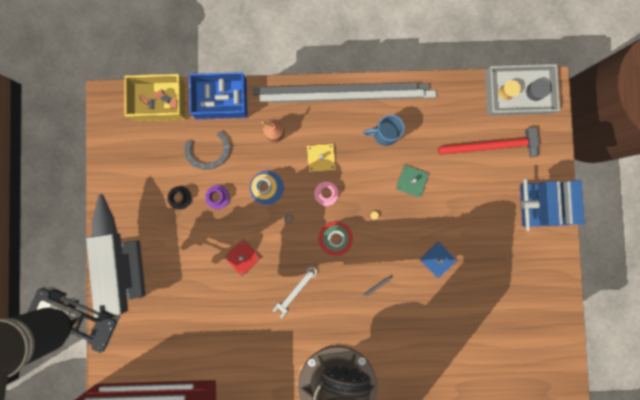

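The stacks are at top-view (266,187), yellow on blue, and (336,238), green on red. The posts are red (242,258), yellow (320,157), green (413,180) and blue (438,260). The look-alikes are black (179,197), purple (217,196) and pink (326,194). The mug is at (387,130) and the can at (273,130). Next I'll measure these and confirm them in an enlarged crop.

```bash
cat > h.py <<'E'
from plant import r
import cv2, numpy as np
HUE={'red':[(0,8),(172,180)],'blue':[(98,118)],'yellow':[(20,32)],'green':[(60,95)]}
def mask(im,col):
    h=cv2.cvtColor(im,cv2.COLOR_BGR2HSV); m=np.zeros(im.shape[:2],np.uint8)
    for a,b in HUE[col]: m|=cv2.inRange(h,(a,90,40),(b,255,255))
    return m
def ray(c,uv,z):
    R=cv2.Rodrigues(c['rvec'])[0]; o=-R.T@c['tvec'].ravel()
    d=R.T@np.linalg.inv(c['K'])@[uv[0],uv[1],1]; return (o+d*(z-o[2])/d[2])[:2]
def proj(c,p): return cv2.projectPoints(np.array([p],float),c['rvec'],c['tvec'],c['K'],None)[0].ravel()
def blob(c,col,uv,z,rad=25):
    """world outline at height z of the coloured blob near uv"""
    m=mask(c['image'],col); w=np.zeros_like(m); cv2.circle(w,tuple(int(v) for v in uv),rad,255,-1); m&=w
    cs,_=cv2.findContours(m,cv2.RETR_EXTERNAL,cv2.CHAIN_APPROX_NONE)
    P=np.vstack([k for k in cs if cv2.contourArea(k)>4])[:,0]
    return np.array([ray(c,p,z) for p in P],np.float32)
E
cat > m.py <<'E'
from h import *
c=r.capture('top'); s=r.capture('scene')
for n,uvt,uvs,z,die in [('red',(242,258),(400,224),.008,0),('yellow',(320,157),(279,232),.008,0),('green',(413,180),(245,168),.008,0),('blue',(438,260),(286,124),.008,0),
  ('blue',(266,187),(337,246),.008,1),('yellow',(266,186),(338,241),.048,1),('red',(336,238),(327,178),.008,1),('green',(336,237),(326,172),.048,1)]:
    for cam,uv in((c,uvt),(s,uvs)):
        W=blob(cam,n,uv,z,22)
        if die: q,rr=cv2.minEnclosingCircle(W); print(n,'die',np.round(q,4),'dia',round(2*rr,4))
        else: q=cv2.minAreaRect(W); print(n,'post',np.round(q[0],4),np.round(q[1],4),round(q[2],1))
i=c['image'][110:290,160:460]; cv2.imwrite('pics/crop1.png',cv2.resize(i,None,fx=2.6,fy=2.6,interpolation=cv2.INTER_CUBIC))
for n,uv in [('mug',(387,130)),('can',(273,130))]: print(n,ray(c,uv,.08))
E
python3 m.py
```

```text
red post [0.391  0.2749] [0.0811 0.0825] 43.2
red post [0.3912 0.2731] [0.0854 0.083 ] 39.4
yellow post [0.687  0.0269] [0.0795 0.0806] 2.6
yellow post [0.6854 0.0265] [0.0806 0.0833] 4.4Traceback (most recent call last):
  File "m.py", line 6, in <module>
    W=blob(cam,n,uv,z,22)
  File "h.py", line 16, in blob
    P=np.vstack([k for k in cs if cv2.contourArea(k)>4])[:,0]
      ~~~~~~~~~^^^^^^^^^^^^^^^^^^^^^^^^^^^^^^^^^^^^^^^^^
    return _nx.concatenate(arrs, 0, dtype=dtype, casting=casting)
           ~~~~~~~~~~~~~~~^^^^^^^^^^^^^^^^^^^^^^^^^^^^^^^^^^^^^^^
ValueError: need at least one array to concatenate
```

Green saturation is likely lower than my threshold, so I'll relax it.

```bash
python3 - <<'E'
from h import *
c=r.capture('top'); h=cv2.cvtColor(c['image'],cv2.COLOR_BGR2HSV)
for u,v in [(405,176),(420,186),(410,188),(336,249),(325,237),(266,203),(266,197),(336,246)]: print(u,v,h[v,u])
E
sed -i "s/'green':\[(60,95)\]/'green':[(50,95)]/; s/(a,90,40)/(a,70 if col=='green' else 90,25)/" h.py; python3 m.py
```

```text
405 176 [ 70  87 144]
420 186 [ 70  87 146]
410 188 [ 70  87 146]
336 249 [59 53 96]
325 237 [69 75 98]
266 203 [108 116 112]
266 197 [ 21 147 175]
336 246 [ 46  21 132]
red post [0.391  0.2749] [0.0811 0.0825] 43.2
red post [0.3908 0.2732] [0.0844 0.0829] 40.0
yellow post [0.687  0.0267] [0.0795 0.0808] 2.6
yellow post [0.6854 0.0271] [0.0814 0.0837] 2.6
green post [ 0.6058 -0.2481] [0.0722 0.0725] 67.5
green post [ 0.6053 -0.2473] [0.0721 0.0722] 67.3
blue post [ 0.3648 -0.3147] [0.0737 0.073 ] 42.6
blue post [ 0.3648 -0.3149] [0.0741 0.0733] 41.6
blue die [0.5996 0.1951] dia 0.0966
blue die [0.5991 0.1965] dia 0.0978
yellow die [0.5997 0.1999] dia 0.0725
yellow die [0.5977 0.1997] dia 0.076
red die [ 0.4397 -0.0085] dia 0.1063
red die [ 0.4374 -0.0081] dia 0.108
green die [ 0.4438 -0.005 ] dia 0.0619
green die [ 0.4435 -0.0042] dia 0.0637
mug [ 0.74905341 -0.16535625]
can [0.75949405 0.1646722 ]
```

View pics/crop1.png

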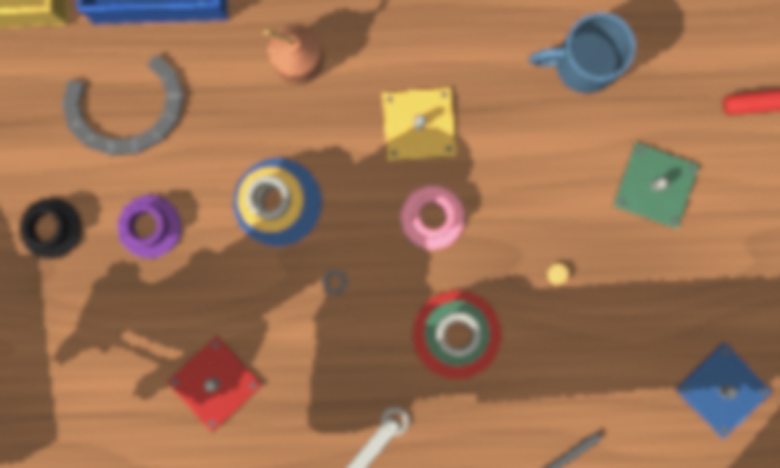

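The crop confirms yellow on blue at crop (270,200) and green on red at (458,335). The black (50,228), purple (150,226) and pink (433,217) rings are look-alikes, so I'll leave them. The measured sizes match the spec. First I'll turn the tool to yaw 0 and travel halfway.

Request:
send_rows --steps '[{"dp":[50,25,-20],"roll":-0.15,"jaw":100},{"dp":[100,50,-30],"roll":-0.3,"jaw":100},{"dp":[150,75,-30],"roll":-0.434,"jaw":100},{"dp":[200,100,-30],"roll":-0.434,"jaw":100},{"dp":[230,120,-30],"roll":-0.434,"jaw":100}]' --newtons 35

```text
time_s: 0.98
tcp_pos: [0.4432, 0.4049, 0.2308]
eef_rot: [-180.0, -0.0, -0.1]
contact_force: [0.4, 0.2, -0.5]
gripper_width: 0.0874
gripper_force: 0.0
```

Request:
send_rows --steps '[{"dp":[38,50,20],"roll":0,"jaw":100},{"dp":[76,100,40],"roll":0,"jaw":100},{"dp":[114,150,60],"roll":0,"jaw":100},{"dp":[150,195,80],"roll":0,"jaw":100},{"dp":[156,205,90],"roll":0,"jaw":100}]'

```text
time_s: 1.6
tcp_pos: [0.5991, 0.199, 0.1392]
eef_rot: [179.9, 0.1, -0.2]
contact_force: [-0.6, 0.5, -0.6]
gripper_width: 0.0878
gripper_force: 0.0
```

Request:
send_rows --steps '[{"dp":[0,0,0],"roll":0,"jaw":100},{"dp":[0,0,0],"roll":0,"jaw":100}]'

```text
time_s: 1.85
tcp_pos: [0.598, 0.2027, 0.1411]
eef_rot: [-180.0, -0.0, 0.0]
contact_force: [-0.1, 0.1, -0.5]
gripper_width: 0.0874
gripper_force: 0.0
```

Request:
send_rows --steps '[{"dp":[1,1,30],"roll":0,"jaw":100},{"dp":[1,1,55],"roll":0,"jaw":100},{"dp":[1,1,68],"roll":0,"jaw":100},{"dp":[1,1,72],"roll":0,"jaw":100},{"dp":[1,1,72],"roll":0,"jaw":100}]'

```text
time_s: 2.48
tcp_pos: [0.5993, 0.2016, 0.0693]
eef_rot: [-180.0, -0.1, 0.1]
contact_force: [-0.2, 0.2, -0.4]
gripper_width: 0.0878
gripper_force: 0.0
```

Request:
send_rows --steps '[{"dp":[0,0,0],"roll":0,"jaw":60},{"dp":[0,0,0],"roll":0,"jaw":50},{"dp":[0,0,0],"roll":0,"jaw":40},{"dp":[0,0,0],"roll":0,"jaw":40},{"dp":[0,0,0],"roll":0,"jaw":40}]'

```text
time_s: 3.1
tcp_pos: [0.599, 0.2009, 0.0686]
eef_rot: [180.0, 0.0, 0.0]
contact_force: [-0.1, -0.1, 0.1]
gripper_width: 0.0429
gripper_force: 0.0
```

Request:
send_rows --steps '[{"dp":[0,0,0],"roll":0,"jaw":40},{"dp":[0,0,0],"roll":0,"jaw":40}]'

```text
time_s: 3.35
tcp_pos: [0.599, 0.2009, 0.0685]
eef_rot: [180.0, 0.0, 0.0]
contact_force: [-0.5, -0.2, -0.1]
gripper_width: 0.0355
gripper_force: 0.0
```

Closed to 35 mm without meeting anything, so something is off. I'll take a look.

```bash
python3 - <<'E'
from h import *
s=r.capture('scene'); t=r.capture('top')
a=s['image'][190:290,280:400]; b=t['image'][140:240,210:330]
cv2.imwrite('pics/a1.png',cv2.resize(np.hstack([a,b]),None,fx=3.3,fy=3.3,interpolation=cv2.INTER_CUBIC))
print(r.get_state()['tcp_pos'],proj(t,(.599,.2,.07)),proj(s,(.599,.2,.07)))
E
```

```text
[0.59901106 0.2009175  0.06851407] [262.58241276 185.87872373] [337.59804297 239.02762921]
```

View pics/a1.png

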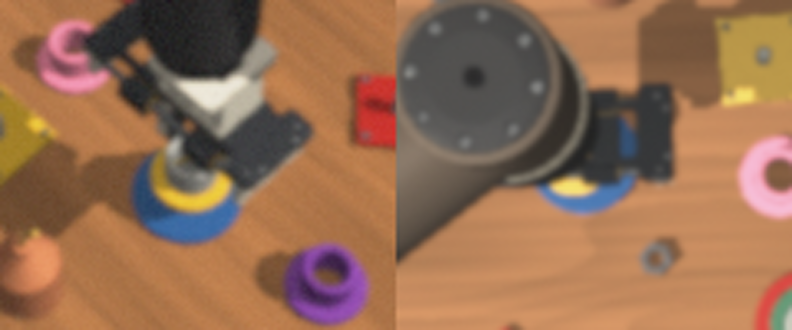

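The scene crop shows the hub at (190,165), with the finger just behind or above it at (205,150). Enlarging.

```bash
python3 - <<'E'
from h import *
s=r.capture('scene')
im=s['image'].copy()
b=cv2.resize(im[200:265,300:385],None,fx=9,fy=9,interpolation=cv2.INTER_CUBIC)
b=cv2.convertScaleAbs(b,alpha=1.7,beta=15)
for p,col in [((.599,.201,.0545),(0,255,0)),((.599,.219,.0545),(255,0,255)),((.599,.183,.0545),(255,0,255)),((.599,.201,.1),(255,255,0)),((.599,.201,.08),(0,0,255))]:
    u=(proj(s,p)-[300,200]+.5)*9; cv2.drawMarker(b,tuple(int(v) for v in u),col,0,14,2)
cv2.imwrite('pics/a2.png',b)
E
```

```text
(no output)
```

View pics/a2.png

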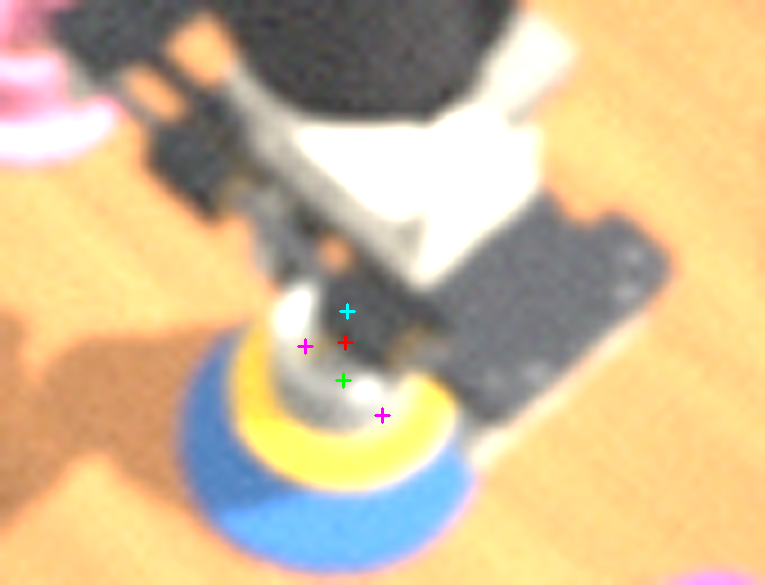

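Unclear where the fingertips are. I'll open here and compare with the closed picture to locate the moving fingers.

```bash
python3 -c "
from h import *
s=r.capture('scene'); np.save('closed.npy',s['image']); q=r.get_state(); print({k:q[k] for k in ('gripper_width','gripper_force','tcp_pos','joints')})"
```

```text
{'gripper_width': 0.035285298475650324, 'gripper_force': 0.0, 'tcp_pos': array([0.59899613, 0.20094332, 0.06854017]), 'joints': array([ 3.62172802e+01,  2.28000412e+01, -1.44805005e+01, -2.15772525e-04,
       -5.27222500e+01,  5.37969365e+01])}
```

Request:
send_rows --steps '[{"dp":[0,0,0],"roll":0,"jaw":100},{"dp":[0,0,0],"roll":0,"jaw":100},{"dp":[0,0,0],"roll":0,"jaw":100},{"dp":[0,0,0],"roll":0,"jaw":100},{"dp":[0,0,0],"roll":0,"jaw":100}]'

```text
time_s: 4.18
tcp_pos: [0.599, 0.2009, 0.0686]
eef_rot: [180.0, 0.0, 0.0]
contact_force: [-0.2, 0.2, -0.3]
gripper_width: 0.0799
gripper_force: 0.0
```

```bash
python3 - <<'E'
from h import *
s=r.capture('scene'); a=np.load('closed.npy')
f=lambda i:cv2.convertScaleAbs(cv2.resize(i[200:265,300:385],None,fx=4.6,fy=6,interpolation=cv2.INTER_CUBIC),alpha=1.7,beta=15)
cv2.imwrite('pics/a3.png',np.hstack([f(a),f(s['image'])]))
E
```

```text
(no output)
```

View pics/a3.png

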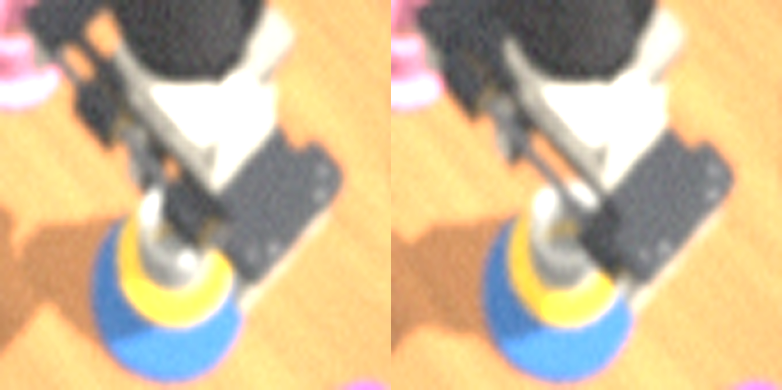

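```bash
python3 - <<'E'
from h import *
s=r.capture('scene')
for z in (.0545,.07,.08,.09,.1): print(z,proj(s,(.6085,.219,z)).round(1),proj(s,(.6085,.24,z)).round(1),proj(s,(.6085,.241,z)).round(1),proj(s,(.6085,.262,z)).round(1), 'hubtop',proj(s,(.599,.2,.08)).round(1))
E
```

```text
0.0545 [339.7 247.7] [344.8 252.3] [345.1 252.5] [350.3 257.2] hubtop [337.7 237.3]
0.07 [339.9 245.2] [345.1 249.8] [345.3 250. ] [350.5 254.8] hubtop [337.7 237.3]
0.08 [340.  243.5] [345.2 248.2] [345.5 248.4] [350.7 253.1] hubtop [337.7 237.3]
0.09 [340.1 241.8] [345.4 246.5] [345.6 246.7] [350.9 251.5] hubtop [337.7 237.3]
0.1 [340.2 240.1] [345.5 244.8] [345.8 245. ] [351.1 249.8] hubtop [337.7 237.3]
```

The picture suggests the fingertips sit above the hub top, higher than the stated TCP implies. I'll descend in 10 mm steps, probing with a gentle close each time.

Request:
send_rows --steps '[{"dp":[0,0,5],"roll":0,"jaw":80},{"dp":[0,0,10],"roll":0,"jaw":70},{"dp":[0,0,10],"roll":0,"jaw":50},{"dp":[0,0,10],"roll":0,"jaw":47},{"dp":[0,0,10],"roll":0,"jaw":47}]' --newtons 10

```text
time_s: 4.9
tcp_pos: [0.5992, 0.201, 0.0587]
eef_rot: [-180.0, -0.0, 0.0]
contact_force: [0.1, 0.4, -0.5]
gripper_width: 0.0446
gripper_force: 0.0
```

Request:
send_rows --steps '[{"dp":[0,0,0],"roll":0,"jaw":47},{"dp":[0,0,0],"roll":0,"jaw":47}]'

```text
time_s: 5.15
tcp_pos: [0.5991, 0.201, 0.0587]
eef_rot: [-180.0, -0.0, 0.0]
contact_force: [0.2, 1.3, -0.7]
gripper_width: 0.0412
gripper_force: 0.0
```

Request:
send_rows --steps '[{"dp":[0,0,0],"roll":0,"jaw":85},{"dp":[0,0,0],"roll":0,"jaw":85},{"dp":[0,0,0],"roll":0,"jaw":85},{"dp":[0,0,0],"roll":0,"jaw":85}]'

```text
time_s: 5.65
tcp_pos: [0.599, 0.2009, 0.0586]
eef_rot: [-180.0, 0.0, 0.0]
contact_force: [-0.4, -1.7, -0.9]
gripper_width: 0.0727
gripper_force: 0.0
```

Request:
send_rows --steps '[{"dp":[0,0,4],"roll":0,"jaw":75},{"dp":[0,0,8],"roll":0,"jaw":65},{"dp":[0,0,10],"roll":0,"jaw":48},{"dp":[0,0,10],"roll":0,"jaw":47},{"dp":[0,0,10],"roll":0,"jaw":47}]'

```text
time_s: 6.28
tcp_pos: [0.5986, 0.2007, 0.048]
eef_rot: [180.0, 0.1, -0.0]
contact_force: [-1.0, -0.6, -3.7]
gripper_width: 0.0477
gripper_force: 10.0
```

Request:
send_rows --steps '[{"dp":[0,0,0],"roll":0,"jaw":47},{"dp":[0,0,0],"roll":0,"jaw":47}]'

```text
time_s: 6.52
tcp_pos: [0.5987, 0.2009, 0.0482]
eef_rot: [180.0, 0.0, 0.0]
contact_force: [-0.5, -0.0, -4.7]
gripper_width: 0.0478
gripper_force: 10.0
```

```bash
python3 - <<'E'
from h import *
s=r.capture('scene'); t=r.capture('top')
f=lambda i:cv2.convertScaleAbs(cv2.resize(i,None,fx=6,fy=6,interpolation=cv2.INTER_CUBIC),alpha=1.6,beta=15)
cv2.imwrite('pics/a4.png',np.hstack([f(s['image'][195:275,305:370]),f(t['image'][145:225,235:300])]))
print(r.get_state()['gripper_width'])
E
```

```text
0.04786553914028928
```

View pics/a4.png

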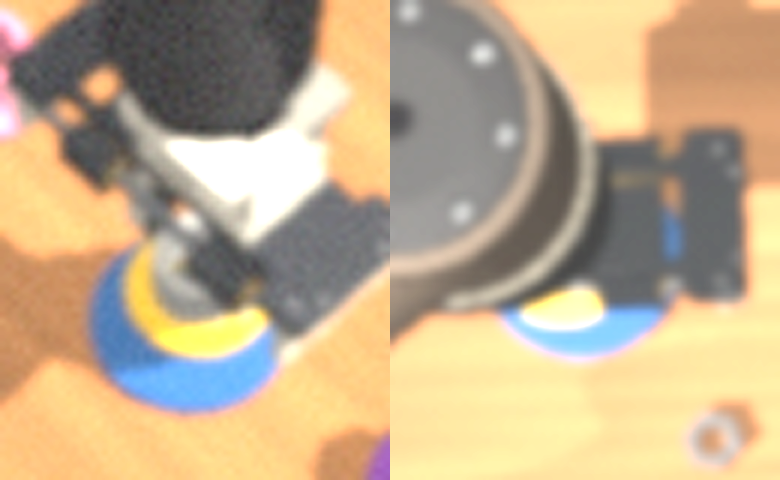

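Gripped now at width 47.8 mm with TCP 0.048, so the real tips sit about 40 mm higher than the reading implies. I'll open, go 17 mm deeper for a solid grip, and close firmly.

Request:
send_rows --steps '[{"dp":[0,0,0],"roll":0,"jaw":75},{"dp":[0,0,0],"roll":0,"jaw":75},{"dp":[0,0,0],"roll":0,"jaw":75},{"dp":[0,0,6],"roll":0,"jaw":75},{"dp":[0,0,12],"roll":0,"jaw":75}]'

```text
time_s: 7.25
tcp_pos: [0.599, 0.2009, 0.0361]
eef_rot: [-180.0, 0.0, 0.0]
contact_force: [-0.7, -0.2, 0.0]
gripper_width: 0.0653
gripper_force: 0.0
```

Request:
send_rows --steps '[{"dp":[0,0,3],"roll":0,"jaw":75},{"dp":[0,0,5],"roll":0,"jaw":75},{"dp":[0,0,5],"roll":0,"jaw":75}]'

```text
time_s: 7.62
tcp_pos: [0.5989, 0.2009, 0.0313]
eef_rot: [180.0, 0.0, 0.0]
contact_force: [0.5, 0.3, -0.9]
gripper_width: 0.0658
gripper_force: 0.0
```

Request:
send_rows --steps '[{"dp":[0,0,0],"roll":0,"jaw":50},{"dp":[0,0,0],"roll":0,"jaw":45},{"dp":[0,0,0],"roll":0,"jaw":45},{"dp":[0,0,0],"roll":0,"jaw":45},{"dp":[0,0,0],"roll":0,"jaw":45}]' --newtons 35

```text
time_s: 8.25
tcp_pos: [0.5991, 0.2009, 0.0317]
eef_rot: [-180.0, -0.0, 0.0]
contact_force: [0.4, -1.7, 1.5]
gripper_width: 0.0479
gripper_force: 35.0
```

Request:
send_rows --steps '[{"dp":[0,0,-10],"roll":0,"jaw":45},{"dp":[0,0,-30],"roll":0,"jaw":45},{"dp":[0,0,-55],"roll":0,"jaw":45},{"dp":[0,0,-80],"roll":0,"jaw":45},{"dp":[0,0,-90],"roll":0,"jaw":45}]'

```text
time_s: 8.88
tcp_pos: [0.5993, 0.2013, 0.123]
eef_rot: [-179.9, -0.1, 0.0]
contact_force: [0.2, -0.2, -5.1]
gripper_width: 0.0478
gripper_force: 35.0
```

Request:
send_rows --steps '[{"dp":[0,0,0],"roll":0,"jaw":45},{"dp":[0,0,0],"roll":0,"jaw":45}]'

```text
time_s: 9.12
tcp_pos: [0.5982, 0.2006, 0.1202]
eef_rot: [180.0, 0.1, -0.0]
contact_force: [0.0, -0.1, -4.7]
gripper_width: 0.0477
gripper_force: 35.0
```

```bash
python3 - <<'E'
from h import *
q=r.get_state(); print(q['tcp_pos'],q['contact_force'],q['gripper_width'])
s=r.capture('scene'); t=r.capture('top')
f=lambda i:cv2.convertScaleAbs(cv2.resize(i,None,fx=4,fy=4,interpolation=cv2.INTER_CUBIC),alpha=1.6,beta=15)
cv2.imwrite('pics/a5.png',np.hstack([f(s['image'][170:280,285:380]),f(t['image'][125:235,225:325])]))
W=blob(t,'blue',(266,187),.008); print(cv2.minEnclosingCircle(W))
for z in (.11,.12,.13,.14): print(z, cv2.minEnclosingCircle(blob(s,'yellow',proj(s,(.599,.2,z)),z,14)))
E
```

```text
[0.59817362 0.200583   0.1202423 ] [ 0.04903789 -0.12430511 -4.67807976] 0.04769934431381191
((0.5929166078567505, 0.18912504613399506), 0.047736138105392456)
0.11 ((0.5895832777023315, 0.1912858784198761), 0.03587525337934494)
0.12 ((0.5939860939979553, 0.19529955089092255), 0.03552664816379547)
0.13 ((0.5983888506889343, 0.1993131935596466), 0.035178057849407196)
0.14 ((0.6027916669845581, 0.20332688093185425), 0.03482944145798683)
```

View pics/a5.png

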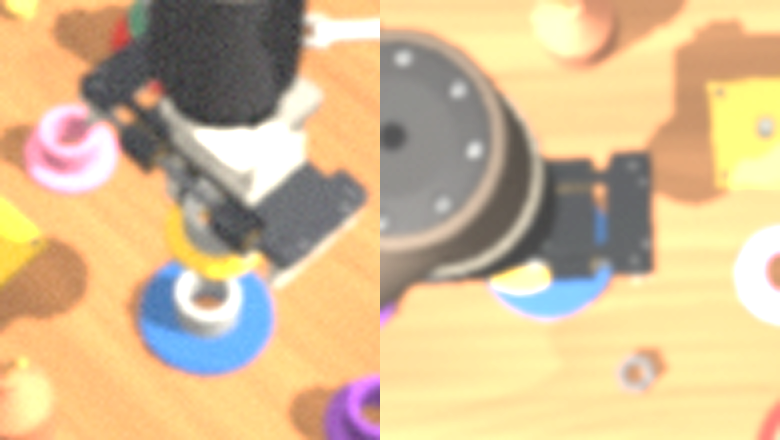

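Yellow is lifted level (4.7 N), its underside about 9 mm above the reported TCP, and blue is undisturbed. Moving to the yellow post at (0.686, 0.027).

Request:
send_rows --steps '[{"dp":[15,30,0],"roll":0,"jaw":45},{"dp":[40,80,0],"roll":0,"jaw":45},{"dp":[65,130,0],"roll":0,"jaw":45},{"dp":[82,162,0],"roll":0,"jaw":45},{"dp":[88,174,0],"roll":0,"jaw":45}]'

```text
time_s: 9.85
tcp_pos: [0.6872, 0.0246, 0.1202]
eef_rot: [180.0, 0.1, -0.1]
contact_force: [-0.4, 0.8, -5.2]
gripper_width: 0.0477
gripper_force: 35.0
```

Request:
send_rows --steps '[{"dp":[0,0,0],"roll":0,"jaw":45},{"dp":[0,0,15],"roll":0,"jaw":45},{"dp":[0,0,35],"roll":0,"jaw":45},{"dp":[0,0,55],"roll":0,"jaw":45},{"dp":[0,0,70],"roll":0,"jaw":45}]'

```text
time_s: 10.48
tcp_pos: [0.6859, 0.028, 0.0497]
eef_rot: [180.0, 0.1, 0.1]
contact_force: [-0.5, -0.4, -4.3]
gripper_width: 0.0477
gripper_force: 35.0
```

Request:
send_rows --steps '[{"dp":[0,0,0],"roll":0,"jaw":45},{"dp":[0,0,0],"roll":0,"jaw":45}]'

```text
time_s: 10.72
tcp_pos: [0.6876, 0.0273, 0.0521]
eef_rot: [180.0, -0.1, 0.1]
contact_force: [0.6, 0.5, -4.6]
gripper_width: 0.0476
gripper_force: 35.0
```

```bash
python3 - <<'E'
from h import *
q=r.get_state(); print(q['tcp_pos'],q['contact_force'])
s=r.capture('scene'); t=r.capture('top')
f=lambda i:cv2.convertScaleAbs(cv2.resize(i,None,fx=5,fy=5,interpolation=cv2.INTER_CUBIC),alpha=1.5,beta=15)
cv2.imwrite('pics/a6.png',np.hstack([f(s['image'][180:270,230:305]),f(t['image'][110:200,285:360])]))
E
```

```text
[0.68755659 0.02732154 0.0521399 ] [ 0.63572048  0.46644478 -4.59364085]
```

View pics/a6.png

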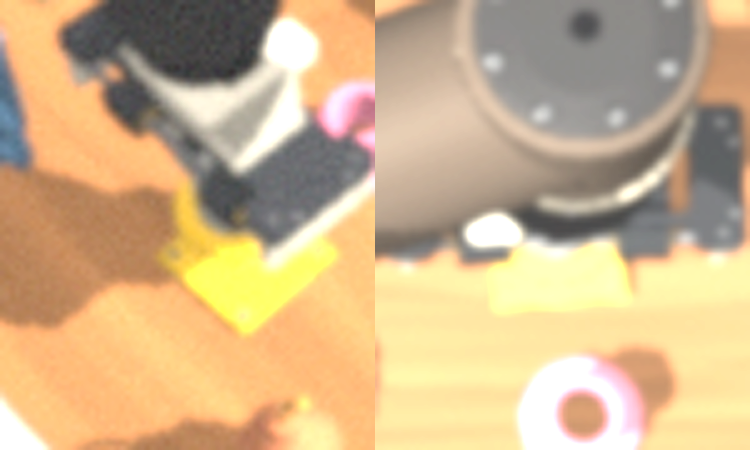

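The die is above the post, its flange at scene crop (215,220) with the plate below it at (250,280). I'll descend and watch the force.

Request:
send_rows --steps '[{"dp":[0,0,10],"roll":0,"jaw":45},{"dp":[0,0,20],"roll":0,"jaw":45},{"dp":[0,0,28],"roll":0,"jaw":45},{"dp":[0,0,32],"roll":0,"jaw":45},{"dp":[0,0,32],"roll":0,"jaw":45}]'

```text
time_s: 11.45
tcp_pos: [0.6868, 0.0268, 0.019]
eef_rot: [180.0, 0.0, 0.0]
contact_force: [-0.6, 0.8, -4.1]
gripper_width: 0.0476
gripper_force: 35.0
```

Request:
send_rows --steps '[{"dp":[0,0,4],"roll":0,"jaw":45},{"dp":[0,0,8],"roll":0,"jaw":45},{"dp":[0,0,11],"roll":0,"jaw":45},{"dp":[0,0,12],"roll":0,"jaw":45},{"dp":[0,0,12],"roll":0,"jaw":45}]'

```text
time_s: 12.08
tcp_pos: [0.687, 0.0269, 0.0075]
eef_rot: [180.0, 0.0, 0.0]
contact_force: [0.3, -0.2, -5.7]
gripper_width: 0.0477
gripper_force: 35.0
```

Request:
send_rows --steps '[{"dp":[0,0,2],"roll":0,"jaw":45},{"dp":[0,0,4],"roll":0,"jaw":45},{"dp":[0,0,4],"roll":0,"jaw":45}]'

```text
time_s: 12.45
tcp_pos: [0.6869, 0.0269, 0.0033]
eef_rot: [180.0, 0.0, 0.0]
contact_force: [-0.4, 0.7, -5.7]
gripper_width: 0.048
gripper_force: 35.0
```

Request:
send_rows --steps '[{"dp":[0,0,1],"roll":0,"jaw":45},{"dp":[0,0,2],"roll":0,"jaw":45},{"dp":[0,0,2],"roll":0,"jaw":45}]'

```text
time_s: 12.82
tcp_pos: [0.687, 0.0269, 0.0014]
eef_rot: [180.0, 0.0, 0.0]
contact_force: [0.2, -0.9, -4.9]
gripper_width: 0.0477
gripper_force: 35.0
```

Request:
send_rows --steps '[{"dp":[0,0,1],"roll":0,"jaw":45},{"dp":[0,0,1],"roll":0,"jaw":45}]'

```text
time_s: 13.08
tcp_pos: [0.687, 0.0269, 0.0005]
eef_rot: [180.0, 0.0, 0.0]
contact_force: [-0.2, 1.1, -5.1]
gripper_width: 0.0477
gripper_force: 35.0
```

Request:
send_rows --steps '[{"dp":[0,0,1],"roll":0,"jaw":45},{"dp":[0,0,1],"roll":0,"jaw":45}]'

```text
time_s: 13.32
tcp_pos: [0.6872, 0.027, -0.0002]
eef_rot: [180.0, -0.0, 0.0]
contact_force: [-1.8, -0.5, -2.3]
gripper_width: 0.0479
gripper_force: 35.0
```

Request:
send_rows --steps '[{"dp":[0,0,1],"roll":0,"jaw":45},{"dp":[0,0,1],"roll":0,"jaw":45}]'

```text
time_s: 13.58
tcp_pos: [0.6872, 0.027, -0.0002]
eef_rot: [180.0, -0.0, 0.0]
contact_force: [-3.7, 0.7, 5.4]
gripper_width: 0.0482
gripper_force: 35.0
```

Seated: the force reverses at TCP −0.0002, consistent with the offset. Releasing, raising and moving to the green stack at (0.4437, −0.0045).

Request:
send_rows --steps '[{"dp":[0,0,0],"roll":0,"jaw":80},{"dp":[0,0,0],"roll":0,"jaw":80},{"dp":[0,0,0],"roll":0,"jaw":80},{"dp":[0,0,0],"roll":0,"jaw":80}]'

```text
time_s: 14.08
tcp_pos: [0.6871, 0.0269, -0.0015]
eef_rot: [180.0, -0.0, 0.0]
contact_force: [0.3, 0.6, 1.3]
gripper_width: 0.0698
gripper_force: 0.0
```

Request:
send_rows --steps '[{"dp":[0,0,-15],"roll":0,"jaw":80},{"dp":[0,0,-45],"roll":0,"jaw":80},{"dp":[0,0,-90],"roll":0,"jaw":80},{"dp":[0,0,-112],"roll":0,"jaw":80},{"dp":[0,0,-112],"roll":0,"jaw":80}]'

```text
time_s: 14.7
tcp_pos: [0.6888, 0.0273, 0.1144]
eef_rot: [-179.9, -0.3, 0.0]
contact_force: [-0.5, 0.4, -0.0]
gripper_width: 0.0702
gripper_force: 0.0
```

Request:
send_rows --steps '[{"dp":[-55,7,0],"roll":0,"jaw":80},{"dp":[-110,14,0],"roll":0,"jaw":80},{"dp":[-165,21,0],"roll":0,"jaw":80},{"dp":[-215,28,0],"roll":0,"jaw":80},{"dp":[-243,31,0],"roll":0,"jaw":80}]'

```text
time_s: 15.32
tcp_pos: [0.4413, -0.0048, 0.1104]
eef_rot: [-180.0, 0.0, -0.0]
contact_force: [1.0, 1.0, -0.1]
gripper_width: 0.0699
gripper_force: 0.0
```

Request:
send_rows --steps '[{"dp":[0,0,0],"roll":0,"jaw":80},{"dp":[0,0,0],"roll":0,"jaw":80},{"dp":[0,0,0],"roll":0,"jaw":80}]'

```text
time_s: 15.7
tcp_pos: [0.4448, -0.0039, 0.1104]
eef_rot: [180.0, 0.0, 0.0]
contact_force: [0.2, -0.2, 0.1]
gripper_width: 0.0702
gripper_force: 0.0
```

```bash
python3 - <<'E'
from h import *
q=r.get_state(); print(q['tcp_pos'],q['contact_force'])
s=r.capture('scene'); t=r.capture('top')
for cam in (t,s): print(cv2.minEnclosingCircle(blob(cam,'yellow',proj(cam,(.687,.027,.016)),.016,18)), cv2.minAreaRect(blob(cam,'yellow',proj(cam,(.687,.027,.016)),.008,25)))
f=lambda i:cv2.convertScaleAbs(cv2.resize(i,None,fx=4,fy=4,interpolation=cv2.INTER_CUBIC),alpha=1.5,beta=15)
cv2.imwrite('pics/a7.png',np.hstack([f(s['image'][150:260,250:350]),f(t['image'][135:245,280:375])]))
E
```

```text
[ 0.44477299 -0.00394241  0.11041588] [ 0.19810972 -0.15638231  0.08720972]
((0.6862104535102844, 0.029382087290287018), 0.05214541032910347) ((0.6859860420227051, 0.02767854742705822), (0.07897504419088364, 0.07931756973266602), 2.6105990409851074)
((0.6895297765731812, 0.03192814439535141), 0.0515812411904335) ((0.6851145029067993, 0.028585264459252357), (0.08121791481971741, 0.0809289887547493), 2.05497407913208)
```

View pics/a7.png

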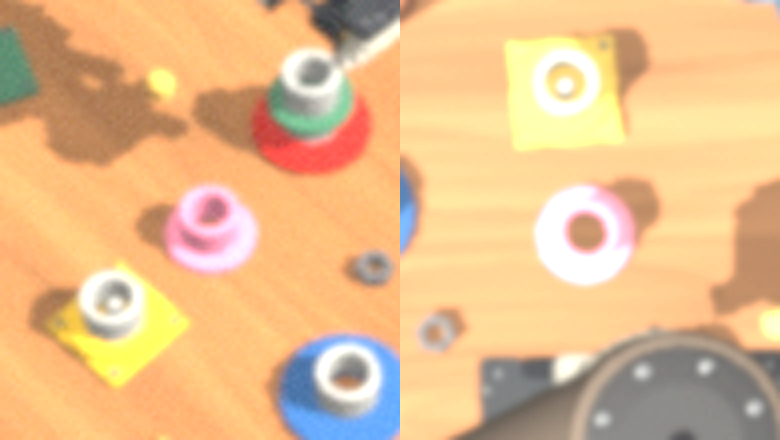

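Yellow lies flat with the post tip showing in its bore, at scene crop (115,300). Before descending I'll check where the gripper is relative to the green stack.

```bash
python3 - <<'E'
from h import *
s=r.capture('scene');t=r.capture('top')
def f(c,y0,y1,x0,x1,k=4):
    b=cv2.convertScaleAbs(cv2.resize(c['image'][y0:y1,x0:x1],None,fx=k,fy=k,interpolation=cv2.INTER_CUBIC),alpha=1.6,beta=15)
    for p,col in [((.4445,-.004,.137),(0,255,0)),((.4445,.031,.137),(255,0,255)),((.4445,-.039,.137),(255,0,255)),((.4445,-.004,.08),(0,0,255)),((.4445,.0925,.17),(255,255,0)),((.4445,-.1,.17),(255,255,0))]:
        u=(proj(c,p)-[x0,y0]+.5)*k; cv2.drawMarker(b,tuple(int(v) for v in u),col,0,10,2)
    return b
cv2.imwrite('pics/a8.png',np.hstack([f(s,95,205,275,375),f(t,185,295,290,385)]))
E
```

```text
(no output)
```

View pics/a8.png

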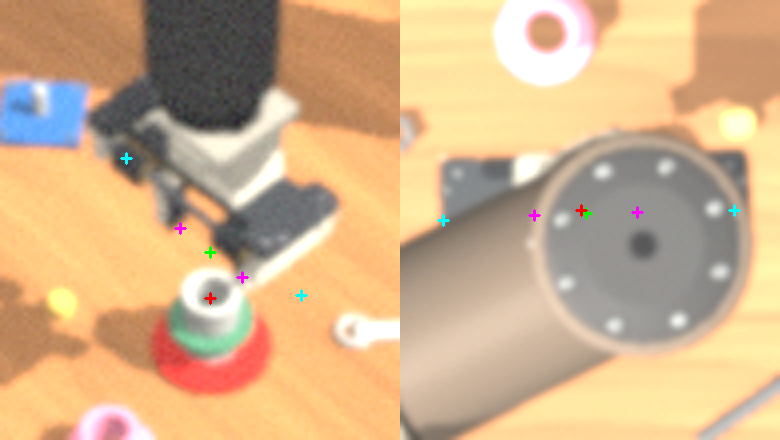

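```bash
python3 - <<'E'
from h import *
t=r.capture('top')
for z in(.15,.18,.21): print(z,ray(t,(285,178.75),z)-[.5982,0],ray(t,(307,233.75),z)-[.4445,0])
m=cv2.cvtColor(t['image'],cv2.COLOR_BGR2GRAY)
print(m[216:256,300:308:2].T)
E
```

```text
0.15 [0.01121029 0.12979213] [0.01420506 0.07468493]
0.18 [0.00810766 0.12803092] [0.01495012 0.07433068]
0.21 [0.00500503 0.12626971] [0.01569518 0.07397642]
[[148 148 149 149 148 143 140 144 141 119 101  96  95  95  97 101 105 102
  101 105 106 106 105 100  88  70  60  61  65  70  72  75  78  81  83  86
   88  90  92  94]
 [148 148 149 149 147 143 137 129 111  88  78  81  83  80  79  85  91  89
   81  79  78  77  73  66  58  58  61  65  70  73  75  78  81  83  86  88
   90  92  94  95]
 [148 148 148 149 147 143 137 125 102  82  80  93 102  92  80  77  77  77
   77  77  76  73  65  58  56  61  65  69  73  76  78  81  83  86  88  90
   92  94  95  97]
 [148 147 147 149 147 141 136 123 100  80  77  78  80  79  77  77  77  77
   77  76  72  65  57  56  61  65  69  73  76  78  81  83  86  88  90  92
   94  96  96  98]]
```

Allowing for the occlusion by the arm, the gripper is centred over the green stack at scene crop (210,290). Descending with the same offset.

Request:
send_rows --steps '[{"dp":[0,0,20],"roll":0,"jaw":80},{"dp":[0,0,40],"roll":0,"jaw":80},{"dp":[0,0,55],"roll":0,"jaw":80},{"dp":[0,0,63],"roll":0,"jaw":80},{"dp":[0,0,63],"roll":0,"jaw":80}]'

```text
time_s: 16.58
tcp_pos: [0.4439, -0.0042, 0.0472]
eef_rot: [180.0, 0.1, 0.0]
contact_force: [0.2, -1.0, -0.3]
gripper_width: 0.0697
gripper_force: 0.0
```

Request:
send_rows --steps '[{"dp":[0,0,5],"roll":0,"jaw":80},{"dp":[0,0,10],"roll":0,"jaw":80},{"dp":[0,0,13],"roll":0,"jaw":80},{"dp":[0,0,15],"roll":0,"jaw":80},{"dp":[0,0,15],"roll":0,"jaw":80}]'

```text
time_s: 17.2
tcp_pos: [0.444, -0.0041, 0.0325]
eef_rot: [180.0, 0.0, 0.0]
contact_force: [-0.5, 0.1, -0.0]
gripper_width: 0.0705
gripper_force: 0.0
```

Request:
send_rows --steps '[{"dp":[0,0,0],"roll":0,"jaw":50},{"dp":[0,0,0],"roll":0,"jaw":45},{"dp":[0,0,0],"roll":0,"jaw":45},{"dp":[0,0,0],"roll":0,"jaw":45},{"dp":[0,0,0],"roll":0,"jaw":45}]'

```text
time_s: 17.82
tcp_pos: [0.4439, -0.0043, 0.0326]
eef_rot: [180.0, 0.0, 0.0]
contact_force: [-1.1, -3.0, 3.1]
gripper_width: 0.0474
gripper_force: 35.0
```

Request:
send_rows --steps '[{"dp":[0,0,-10],"roll":0,"jaw":45},{"dp":[0,0,-30],"roll":0,"jaw":45},{"dp":[0,0,-55],"roll":0,"jaw":45},{"dp":[0,0,-80],"roll":0,"jaw":45},{"dp":[0,0,-90],"roll":0,"jaw":45}]'

```text
time_s: 18.45
tcp_pos: [0.4446, -0.0036, 0.124]
eef_rot: [-179.9, -0.1, 0.0]
contact_force: [0.6, 1.4, -4.8]
gripper_width: 0.0469
gripper_force: 35.0
```

Request:
send_rows --steps '[{"dp":[15,23,0],"roll":0,"jaw":45},{"dp":[45,67,0],"roll":0,"jaw":45},{"dp":[75,112,0],"roll":0,"jaw":45},{"dp":[105,157,0],"roll":0,"jaw":45},{"dp":[130,195,0],"roll":0,"jaw":45}]'

```text
time_s: 19.08
tcp_pos: [0.5745, -0.2006, 0.1213]
eef_rot: [-180.0, 0.1, -0.0]
contact_force: [-0.3, 1.3, -4.0]
gripper_width: 0.0474
gripper_force: 35.0
```

Request:
send_rows --steps '[{"dp":[20,30,0],"roll":0,"jaw":45},{"dp":[32,48,0],"roll":0,"jaw":45},{"dp":[32,48,0],"roll":0,"jaw":45},{"dp":[32,48,0],"roll":0,"jaw":45}]'

```text
time_s: 19.58
tcp_pos: [0.6053, -0.2466, 0.1215]
eef_rot: [-180.0, 0.1, -0.0]
contact_force: [-0.4, 1.4, -4.6]
gripper_width: 0.0469
gripper_force: 35.0
```

Request:
send_rows --steps '[{"dp":[0,0,15],"roll":0,"jaw":45},{"dp":[0,0,35],"roll":0,"jaw":45},{"dp":[0,0,55],"roll":0,"jaw":45},{"dp":[0,0,70],"roll":0,"jaw":45},{"dp":[0,0,70],"roll":0,"jaw":45}]'

```text
time_s: 20.2
tcp_pos: [0.6049, -0.2465, 0.0509]
eef_rot: [-180.0, 0.2, 0.0]
contact_force: [0.5, 1.0, -3.7]
gripper_width: 0.0471
gripper_force: 35.0
```

```bash
python3 - <<'E'
from h import *
q=r.get_state(); print(q['tcp_pos'],q['contact_force'],q['gripper_width'])
s=r.capture('scene'); t=r.capture('top')
for cam in (t,s): print('red',cv2.minEnclosingCircle(blob(cam,'red',proj(cam,(.439,-.008,.008)),.008)))
E
```

```text
[ 0.60492089 -0.24649886  0.05092383] [ 0.51451649  1.02375689 -3.65606934] 0.04713172449299727
red ((0.4393552541732788, -0.008996838703751564), 0.053412064909935)
red ((0.4370773136615753, -0.008341356180608273), 0.05392260104417801)
```

Request:
send_rows --steps '[{"dp":[0,0,10],"roll":0,"jaw":45},{"dp":[0,0,20],"roll":0,"jaw":45},{"dp":[0,0,28],"roll":0,"jaw":45},{"dp":[0,0,32],"roll":0,"jaw":45},{"dp":[0,0,32],"roll":0,"jaw":45}]'

```text
time_s: 20.92
tcp_pos: [0.6059, -0.2471, 0.0201]
eef_rot: [-180.0, 0.0, 0.0]
contact_force: [0.5, 0.0, -3.8]
gripper_width: 0.047
gripper_force: 35.0
```

Request:
send_rows --steps '[{"dp":[0,0,5],"roll":0,"jaw":45},{"dp":[0,0,10],"roll":0,"jaw":45},{"dp":[0,0,14],"roll":0,"jaw":45},{"dp":[0,0,16],"roll":0,"jaw":45},{"dp":[0,0,16],"roll":0,"jaw":45}]'

```text
time_s: 21.55
tcp_pos: [0.606, -0.247, 0.0044]
eef_rot: [-180.0, 0.0, 0.0]
contact_force: [-0.1, 0.6, -4.1]
gripper_width: 0.0472
gripper_force: 35.0
```

Request:
send_rows --steps '[{"dp":[0,0,1],"roll":0,"jaw":45},{"dp":[0,0,2],"roll":0,"jaw":45},{"dp":[0,0,2],"roll":0,"jaw":45}]'

```text
time_s: 21.92
tcp_pos: [0.606, -0.2471, 0.0025]
eef_rot: [-180.0, 0.0, 0.0]
contact_force: [0.7, 0.1, -3.7]
gripper_width: 0.0468
gripper_force: 35.0
```

Request:
send_rows --steps '[{"dp":[0,0,1],"roll":0,"jaw":45},{"dp":[0,0,1],"roll":0,"jaw":45}]'

```text
time_s: 22.18
tcp_pos: [0.6061, -0.2471, 0.0015]
eef_rot: [-180.0, 0.0, 0.0]
contact_force: [-0.6, -0.4, -5.0]
gripper_width: 0.0473
gripper_force: 35.0
```

Request:
send_rows --steps '[{"dp":[0,0,1],"roll":0,"jaw":45},{"dp":[0,0,1],"roll":0,"jaw":45}]'

```text
time_s: 22.42
tcp_pos: [0.6062, -0.2471, 0.0008]
eef_rot: [180.0, -0.0, 0.0]
contact_force: [-1.4, 0.0, -2.6]
gripper_width: 0.0474
gripper_force: 35.0
```

Request:
send_rows --steps '[{"dp":[0,0,1],"roll":0,"jaw":45},{"dp":[0,0,1],"roll":0,"jaw":45}]'

```text
time_s: 22.68
tcp_pos: [0.6063, -0.2471, 0.0007]
eef_rot: [180.0, -0.0, 0.0]
contact_force: [-3.9, 2.3, 6.0]
gripper_width: 0.0473
gripper_force: 35.0
```

Request:
send_rows --steps '[{"dp":[0,0,0],"roll":0,"jaw":80},{"dp":[0,0,0],"roll":0,"jaw":80},{"dp":[0,0,0],"roll":0,"jaw":80},{"dp":[0,0,0],"roll":0,"jaw":80}]'

```text
time_s: 23.18
tcp_pos: [0.6062, -0.2471, -0.0005]
eef_rot: [180.0, -0.0, 0.0]
contact_force: [-0.1, -0.4, 0.0]
gripper_width: 0.07
gripper_force: 0.0
```

Request:
send_rows --steps '[{"dp":[0,0,-15],"roll":0,"jaw":80},{"dp":[0,0,-45],"roll":0,"jaw":80},{"dp":[0,0,-80],"roll":0,"jaw":80},{"dp":[0,0,-90],"roll":0,"jaw":80},{"dp":[0,0,-90],"roll":0,"jaw":80}]'

```text
time_s: 23.8
tcp_pos: [0.6066, -0.2471, 0.0909]
eef_rot: [180.0, -0.1, 0.0]
contact_force: [-0.0, 0.2, -0.3]
gripper_width: 0.0701
gripper_force: 0.0
```

Request:
send_rows --steps '[{"dp":[-25,-36,0],"roll":0,"jaw":80},{"dp":[-58,-82,0],"roll":0,"jaw":80},{"dp":[-91,-129,0],"roll":0,"jaw":80},{"dp":[-124,-176,0],"roll":0,"jaw":80},{"dp":[-155,-222,0],"roll":0,"jaw":80}]'

```text
time_s: 24.42
tcp_pos: [0.4491, -0.0242, 0.0886]
eef_rot: [180.0, 0.1, -0.0]
contact_force: [0.7, 0.8, -0.2]
gripper_width: 0.0703
gripper_force: 0.0
```

Request:
send_rows --steps '[{"dp":[-13,-17,0],"roll":0,"jaw":80},{"dp":[-13,-17,0],"roll":0,"jaw":80},{"dp":[-13,-17,0],"roll":0,"jaw":80}]'

```text
time_s: 24.8
tcp_pos: [0.4382, -0.0084, 0.0892]
eef_rot: [180.0, 0.0, 0.0]
contact_force: [0.4, -0.2, 0.4]
gripper_width: 0.07
gripper_force: 0.0
```

```bash
python3 - <<'E'
from h import *
q=r.get_state(); print(q['tcp_pos'],q['contact_force'])
s=r.capture('scene'); t=r.capture('top')
f=lambda i:cv2.convertScaleAbs(cv2.resize(i,None,fx=5,fy=5,interpolation=cv2.INTER_CUBIC),alpha=1.5,beta=15)
cv2.imwrite('pics/a9.png',np.hstack([f(s['image'][130:210,210:285]),f(t['image'][140:220,375:450])]))
E
```

```text
[ 0.43815911 -0.00835767  0.08922329] [ 0.44369398 -0.2215386   0.43707012]
```

View pics/a9.png

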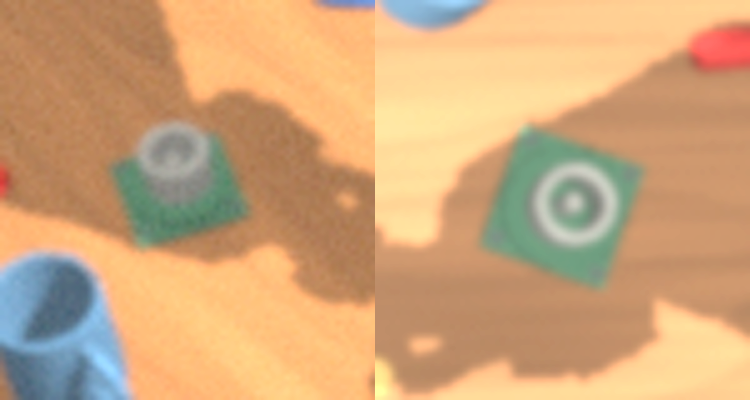

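Green lies flat with the post visible in its bore, at top crop (573,203). Now the red die: TCP to about −0.007.

Request:
send_rows --steps '[{"dp":[0,0,25],"roll":0,"jaw":80},{"dp":[0,0,50],"roll":0,"jaw":80},{"dp":[0,0,70],"roll":0,"jaw":80},{"dp":[0,0,80],"roll":0,"jaw":80},{"dp":[0,0,80],"roll":0,"jaw":80}]'

```text
time_s: 25.52
tcp_pos: [0.4378, -0.0087, 0.009]
eef_rot: [180.0, 0.1, -0.0]
contact_force: [-0.5, -0.1, 0.3]
gripper_width: 0.0702
gripper_force: 0.0
```

Request:
send_rows --steps '[{"dp":[0,0,5],"roll":0,"jaw":80},{"dp":[0,0,10],"roll":0,"jaw":80},{"dp":[0,0,14],"roll":0,"jaw":80},{"dp":[0,0,16],"roll":0,"jaw":80},{"dp":[0,0,16],"roll":0,"jaw":80}]'

```text
time_s: 26.15
tcp_pos: [0.438, -0.0081, -0.0065]
eef_rot: [180.0, 0.0, 0.0]
contact_force: [0.2, -0.7, 0.4]
gripper_width: 0.0698
gripper_force: 0.0
```

Request:
send_rows --steps '[{"dp":[0,0,0],"roll":0,"jaw":50},{"dp":[0,0,0],"roll":0,"jaw":45},{"dp":[0,0,0],"roll":0,"jaw":45},{"dp":[0,0,0],"roll":0,"jaw":45},{"dp":[0,0,0],"roll":0,"jaw":45}]' --newtons 45

```text
time_s: 26.78
tcp_pos: [0.4381, -0.0082, -0.0063]
eef_rot: [180.0, -0.0, 0.0]
contact_force: [-0.1, -1.4, 2.0]
gripper_width: 0.0471
gripper_force: 45.0
```

Request:
send_rows --steps '[{"dp":[0,0,-10],"roll":0,"jaw":45},{"dp":[0,0,-30],"roll":0,"jaw":45},{"dp":[0,0,-55],"roll":0,"jaw":45},{"dp":[0,0,-72],"roll":0,"jaw":45},{"dp":[0,0,-75],"roll":0,"jaw":45}]'

```text
time_s: 27.4
tcp_pos: [0.4384, -0.0078, 0.0696]
eef_rot: [-179.9, -0.1, -0.0]
contact_force: [0.6, 0.3, -5.1]
gripper_width: 0.0472
gripper_force: 45.0
```

Request:
send_rows --steps '[{"dp":[-5,-30,0],"roll":0,"jaw":45},{"dp":[-14,-84,0],"roll":0,"jaw":45},{"dp":[-23,-138,0],"roll":0,"jaw":45},{"dp":[-32,-192,0],"roll":0,"jaw":45},{"dp":[-40,-240,0],"roll":0,"jaw":45}]'

```text
time_s: 28.02
tcp_pos: [0.3968, 0.2333, 0.0679]
eef_rot: [180.0, 0.1, 0.0]
contact_force: [1.5, -0.5, -6.3]
gripper_width: 0.0468
gripper_force: 45.0
```

Request:
send_rows --steps '[{"dp":[-5,-30,0],"roll":0,"jaw":45},{"dp":[-7,-42,0],"roll":0,"jaw":45},{"dp":[-7,-42,0],"roll":0,"jaw":45},{"dp":[-7,-42,0],"roll":0,"jaw":45}]'

```text
time_s: 28.52
tcp_pos: [0.3906, 0.2726, 0.0681]
eef_rot: [179.9, 0.1, -0.0]
contact_force: [0.5, 0.1, -4.8]
gripper_width: 0.0474
gripper_force: 45.0
```

Request:
send_rows --steps '[{"dp":[0,0,10],"roll":0,"jaw":45},{"dp":[0,0,20],"roll":0,"jaw":45},{"dp":[0,0,24],"roll":0,"jaw":45},{"dp":[0,0,24],"roll":0,"jaw":45}]'

```text
time_s: 29.02
tcp_pos: [0.3909, 0.2735, 0.044]
eef_rot: [179.9, 0.0, 0.0]
contact_force: [0.5, 0.0, -5.0]
gripper_width: 0.0474
gripper_force: 45.0
```

```bash
python3 - <<'E'
from h import *
q=r.get_state(); print(q['tcp_pos'],q['contact_force'],q['gripper_width'])
s=r.capture('scene'); t=r.capture('top')
z=q['tcp_pos'][2]+.0165
print(cv2.minEnclosingCircle(blob(s,'red',proj(s,(.391,.274,z)),z,24)))
for cam in (t,s): print('blue',cv2.minEnclosingCircle(blob(cam,'blue',proj(cam,(.599,.196,.008)),.008)))
f=lambda i:cv2.convertScaleAbs(cv2.resize(i,None,fx=5,fy=5,interpolation=cv2.INTER_CUBIC),alpha=1.5,beta=15)
cv2.imwrite('pics/a10.png',np.hstack([f(s['image'][175:255,360:440]),f(t['image'][215:295,205:280])]))
E
```

```text
[0.39087587 0.2735029  0.04404687] [ 0.51682861  0.01846091 -5.00321085] 0.04741250863222087
((0.403302937746048, 0.2755061089992523), 0.06790375709533691)
blue ((0.600032389163971, 0.19498437643051147), 0.04940260201692581)
blue ((0.5986152291297913, 0.19549015164375305), 0.049740269780159)
```

View pics/a10.png

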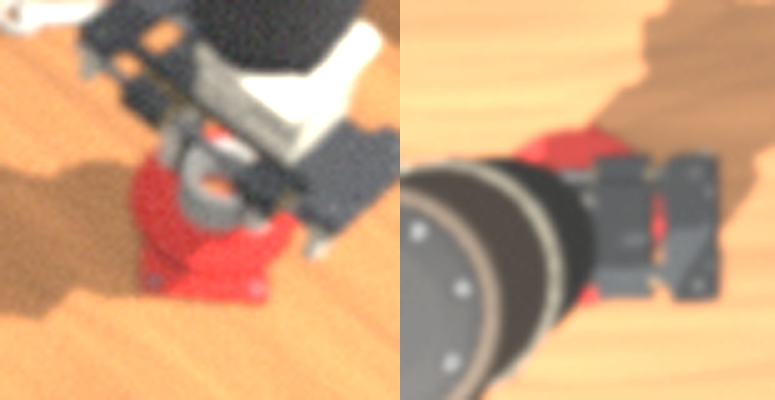

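The red die is held level above its plate, flange at scene crop (210,220) and plate corners at (150,280) and (258,288). Lowering.

Request:
send_rows --steps '[{"dp":[0,0,10],"roll":0,"jaw":45},{"dp":[0,0,20],"roll":0,"jaw":45},{"dp":[0,0,30],"roll":0,"jaw":45},{"dp":[0,0,36],"roll":0,"jaw":45},{"dp":[0,0,37],"roll":0,"jaw":45}]'

```text
time_s: 29.75
tcp_pos: [0.3908, 0.2735, 0.0069]
eef_rot: [179.9, 0.0, 0.0]
contact_force: [-0.3, 0.5, -4.8]
gripper_width: 0.0469
gripper_force: 45.0
```

Request:
send_rows --steps '[{"dp":[0,0,1],"roll":0,"jaw":45},{"dp":[0,0,3],"roll":0,"jaw":45},{"dp":[0,0,3],"roll":0,"jaw":45}]'

```text
time_s: 30.12
tcp_pos: [0.391, 0.2739, 0.0046]
eef_rot: [-180.0, -0.0, 0.0]
contact_force: [-0.7, -0.0, -5.7]
gripper_width: 0.047
gripper_force: 45.0
```

Request:
send_rows --steps '[{"dp":[0,0,1],"roll":0,"jaw":45},{"dp":[0,0,1],"roll":0,"jaw":45}]'

```text
time_s: 30.38
tcp_pos: [0.391, 0.2739, 0.0036]
eef_rot: [180.0, 0.0, 0.0]
contact_force: [-0.8, 0.6, -6.6]
gripper_width: 0.0472
gripper_force: 45.0
```

Request:
send_rows --steps '[{"dp":[0,0,1],"roll":0,"jaw":45},{"dp":[0,0,1],"roll":0,"jaw":45}]'

```text
time_s: 30.62
tcp_pos: [0.391, 0.2738, 0.0025]
eef_rot: [180.0, 0.0, 0.0]
contact_force: [-0.5, 1.1, -5.1]
gripper_width: 0.0471
gripper_force: 45.0
```

Request:
send_rows --steps '[{"dp":[0,0,1],"roll":0,"jaw":45},{"dp":[0,0,1],"roll":0,"jaw":45}]'

```text
time_s: 30.88
tcp_pos: [0.3911, 0.2739, 0.0017]
eef_rot: [-180.0, -0.0, 0.0]
contact_force: [-1.1, -0.1, -3.1]
gripper_width: 0.0472
gripper_force: 45.0
```

Request:
send_rows --steps '[{"dp":[0,0,1],"roll":0,"jaw":45},{"dp":[0,0,1],"roll":0,"jaw":45}]'

```text
time_s: 31.12
tcp_pos: [0.3911, 0.274, 0.0016]
eef_rot: [-180.0, -0.0, 0.0]
contact_force: [-5.4, -2.0, 11.8]
gripper_width: 0.0471
gripper_force: 45.0
```

Seated. Releasing and moving to the blue die at (0.5995, 0.1955).

Request:
send_rows --steps '[{"dp":[0,0,0],"roll":0,"jaw":80},{"dp":[0,0,0],"roll":0,"jaw":80},{"dp":[0,0,0],"roll":0,"jaw":80},{"dp":[0,0,0],"roll":0,"jaw":80}]'

```text
time_s: 31.62
tcp_pos: [0.3911, 0.274, 0.0005]
eef_rot: [-180.0, -0.0, 0.0]
contact_force: [-0.0, -0.2, -0.2]
gripper_width: 0.07
gripper_force: 0.0
```

Request:
send_rows --steps '[{"dp":[0,0,-15],"roll":0,"jaw":80},{"dp":[0,0,-45],"roll":0,"jaw":80},{"dp":[0,0,-80],"roll":0,"jaw":80},{"dp":[0,0,-90],"roll":0,"jaw":80},{"dp":[0,0,-90],"roll":0,"jaw":80}]'

```text
time_s: 32.25
tcp_pos: [0.3912, 0.2742, 0.0909]
eef_rot: [-179.9, -0.0, 0.0]
contact_force: [0.2, -0.3, -0.4]
gripper_width: 0.0702
gripper_force: 0.0
```

Request:
send_rows --steps '[{"dp":[40,15,0],"roll":0,"jaw":80},{"dp":[90,34,0],"roll":0,"jaw":80},{"dp":[140,53,0],"roll":0,"jaw":80},{"dp":[185,69,0],"roll":0,"jaw":80},{"dp":[208,78,0],"roll":0,"jaw":80}]'

```text
time_s: 32.88
tcp_pos: [0.6002, 0.1943, 0.088]
eef_rot: [179.9, 0.2, -0.1]
contact_force: [-0.1, 0.9, 0.7]
gripper_width: 0.0702
gripper_force: 0.0
```

Request:
send_rows --steps '[{"dp":[0,0,0],"roll":0,"jaw":80},{"dp":[0,0,0],"roll":0,"jaw":80},{"dp":[0,0,0],"roll":0,"jaw":80}]'

```text
time_s: 33.25
tcp_pos: [0.5981, 0.1963, 0.0902]
eef_rot: [180.0, 0.0, 0.1]
contact_force: [-0.8, -0.3, -0.1]
gripper_width: 0.0701
gripper_force: 0.0
```

Request:
send_rows --steps '[{"dp":[0,0,25],"roll":0,"jaw":80},{"dp":[0,0,50],"roll":0,"jaw":80},{"dp":[0,0,70],"roll":0,"jaw":80},{"dp":[0,0,80],"roll":0,"jaw":80},{"dp":[0,0,80],"roll":0,"jaw":80}]'

```text
time_s: 33.88
tcp_pos: [0.5985, 0.1961, 0.0103]
eef_rot: [180.0, 0.0, 0.0]
contact_force: [-1.0, -0.3, 1.0]
gripper_width: 0.0704
gripper_force: 0.0
```

Request:
send_rows --steps '[{"dp":[0,0,5],"roll":0,"jaw":80},{"dp":[0,0,10],"roll":0,"jaw":80},{"dp":[0,0,14],"roll":0,"jaw":80},{"dp":[0,0,16],"roll":0,"jaw":80},{"dp":[0,0,16],"roll":0,"jaw":80}]'

```text
time_s: 34.5
tcp_pos: [0.5989, 0.1958, -0.0056]
eef_rot: [180.0, 0.0, 0.0]
contact_force: [-0.4, 0.1, -0.2]
gripper_width: 0.0703
gripper_force: 0.0
```

Request:
send_rows --steps '[{"dp":[0,0,0],"roll":0,"jaw":50},{"dp":[0,0,0],"roll":0,"jaw":45},{"dp":[0,0,0],"roll":0,"jaw":45},{"dp":[0,0,0],"roll":0,"jaw":45},{"dp":[0,0,0],"roll":0,"jaw":45}]'

```text
time_s: 35.12
tcp_pos: [0.5991, 0.1959, -0.0053]
eef_rot: [-180.0, -0.0, 0.0]
contact_force: [-0.5, -0.1, 1.3]
gripper_width: 0.0477
gripper_force: 45.0
```

Request:
send_rows --steps '[{"dp":[0,0,-10],"roll":0,"jaw":45},{"dp":[0,0,-30],"roll":0,"jaw":45},{"dp":[0,0,-60],"roll":0,"jaw":45},{"dp":[0,0,-80],"roll":0,"jaw":45},{"dp":[0,0,-85],"roll":0,"jaw":45}]'

```text
time_s: 35.75
tcp_pos: [0.5992, 0.1963, 0.0808]
eef_rot: [-179.9, -0.1, 0.0]
contact_force: [0.1, -0.1, -6.2]
gripper_width: 0.0472
gripper_force: 45.0
```

Request:
send_rows --steps '[{"dp":[-15,33,0],"roll":0,"jaw":45},{"dp":[-37,81,0],"roll":0,"jaw":45},{"dp":[-59,129,0],"roll":0,"jaw":45},{"dp":[-81,177,0],"roll":0,"jaw":45},{"dp":[-103,225,0],"roll":0,"jaw":45}]'

```text
time_s: 36.38
tcp_pos: [0.4942, -0.0305, 0.0787]
eef_rot: [180.0, 0.1, 0.0]
contact_force: [1.1, -0.1, -6.4]
gripper_width: 0.0473
gripper_force: 45.0
```

Request:
send_rows --steps '[{"dp":[-22,48,0],"roll":0,"jaw":45},{"dp":[-44,96,0],"roll":0,"jaw":45},{"dp":[-66,144,0],"roll":0,"jaw":45},{"dp":[-88,192,0],"roll":0,"jaw":45},{"dp":[-110,240,0],"roll":0,"jaw":45}]'

```text
time_s: 37.0
tcp_pos: [0.3845, -0.2702, 0.079]
eef_rot: [-180.0, 0.1, 0.0]
contact_force: [1.0, -1.1, -5.1]
gripper_width: 0.0474
gripper_force: 45.0
```

Request:
send_rows --steps '[{"dp":[-15,33,0],"roll":0,"jaw":45},{"dp":[-21,46,0],"roll":0,"jaw":45},{"dp":[-21,46,0],"roll":0,"jaw":45},{"dp":[-21,46,0],"roll":0,"jaw":45}]'

```text
time_s: 37.5
tcp_pos: [0.3652, -0.3145, 0.0793]
eef_rot: [-180.0, 0.0, 0.0]
contact_force: [0.2, 0.6, -6.6]
gripper_width: 0.0471
gripper_force: 45.0
```

```bash
python3 - <<'E'
from h import *
q=r.get_state(); print(q['tcp_pos'],q['contact_force'],q['gripper_width'])
s=r.capture('scene'); t=r.capture('top')
f=lambda i:cv2.convertScaleAbs(cv2.resize(i,None,fx=5,fy=5,interpolation=cv2.INTER_CUBIC),alpha=1.5,beta=15)
cv2.imwrite('pics/a11.png',np.hstack([f(s['image'][80:170,250:325]),f(s['image'][180:270,365:440])]))
E
```

```text
[ 0.36523677 -0.31445199  0.07929761] [ 0.23725577  0.60076336 -6.56219686] 0.047057770428230436
```

View pics/a11.png

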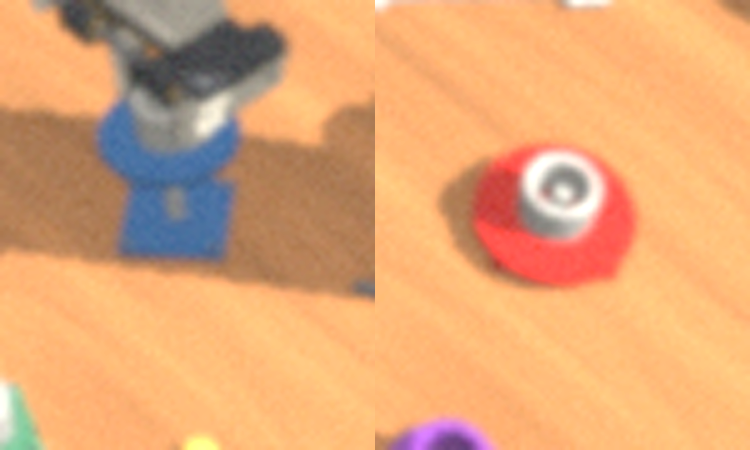

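Red is flat on its post, tip visible at (562,188). Blue is held level above its post at (175,200). Lowering.

Request:
send_rows --steps '[{"dp":[0,0,10],"roll":0,"jaw":45},{"dp":[0,0,22],"roll":0,"jaw":45},{"dp":[0,0,32],"roll":0,"jaw":45},{"dp":[0,0,38],"roll":0,"jaw":45},{"dp":[0,0,38],"roll":0,"jaw":45}]'

```text
time_s: 38.22
tcp_pos: [0.3647, -0.315, 0.0409]
eef_rot: [-180.0, 0.1, 0.0]
contact_force: [-0.2, -0.3, -5.3]
gripper_width: 0.0474
gripper_force: 45.0
```

Request:
send_rows --steps '[{"dp":[0,0,10],"roll":0,"jaw":45},{"dp":[0,0,20],"roll":0,"jaw":45},{"dp":[0,0,28],"roll":0,"jaw":45},{"dp":[0,0,33],"roll":0,"jaw":45},{"dp":[0,0,33],"roll":0,"jaw":45}]'

```text
time_s: 38.85
tcp_pos: [0.3648, -0.3151, 0.0081]
eef_rot: [-180.0, 0.1, 0.0]
contact_force: [-0.1, 0.1, -5.8]
gripper_width: 0.0469
gripper_force: 45.0
```

Request:
send_rows --steps '[{"dp":[0,0,1],"roll":0,"jaw":45},{"dp":[0,0,3],"roll":0,"jaw":45},{"dp":[0,0,3],"roll":0,"jaw":45}]'

```text
time_s: 39.22
tcp_pos: [0.3651, -0.3151, 0.0056]
eef_rot: [-180.0, -0.0, 0.0]
contact_force: [0.1, -0.1, -6.9]
gripper_width: 0.0469
gripper_force: 45.0
```

Request:
send_rows --steps '[{"dp":[0,0,1],"roll":0,"jaw":45},{"dp":[0,0,1],"roll":0,"jaw":45}]'

```text
time_s: 39.48
tcp_pos: [0.3651, -0.3151, 0.0045]
eef_rot: [-180.0, 0.0, 0.0]
contact_force: [-0.1, -1.0, -6.5]
gripper_width: 0.0474
gripper_force: 45.0
```

Request:
send_rows --steps '[{"dp":[0,0,1],"roll":0,"jaw":45},{"dp":[0,0,1],"roll":0,"jaw":45}]'

```text
time_s: 39.72
tcp_pos: [0.3651, -0.3151, 0.0035]
eef_rot: [-180.0, 0.0, 0.0]
contact_force: [-0.2, 0.4, -6.1]
gripper_width: 0.0476
gripper_force: 45.0
```

Request:
send_rows --steps '[{"dp":[0,0,1],"roll":0,"jaw":45},{"dp":[0,0,1],"roll":0,"jaw":45}]'

```text
time_s: 39.98
tcp_pos: [0.3652, -0.3151, 0.0027]
eef_rot: [180.0, -0.0, 0.0]
contact_force: [0.2, 0.5, -3.7]
gripper_width: 0.0475
gripper_force: 45.0
```

Request:
send_rows --steps '[{"dp":[0,0,1],"roll":0,"jaw":45},{"dp":[0,0,1],"roll":0,"jaw":45}]'

```text
time_s: 40.22
tcp_pos: [0.3653, -0.3152, 0.0026]
eef_rot: [180.0, -0.0, 0.0]
contact_force: [-3.0, 3.9, 10.1]
gripper_width: 0.0473
gripper_force: 45.0
```

Seated. Releasing, retreating upward, and checking everything.

Request:
send_rows --steps '[{"dp":[0,0,0],"roll":0,"jaw":80},{"dp":[0,0,0],"roll":0,"jaw":80},{"dp":[0,0,0],"roll":0,"jaw":80},{"dp":[0,0,0],"roll":0,"jaw":80}]'

```text
time_s: 40.72
tcp_pos: [0.3652, -0.3152, 0.0016]
eef_rot: [180.0, -0.0, 0.0]
contact_force: [0.5, -0.4, 0.5]
gripper_width: 0.07
gripper_force: 0.0
```

Request:
send_rows --steps '[{"dp":[0,0,-15],"roll":0,"jaw":80},{"dp":[0,0,-45],"roll":0,"jaw":80},{"dp":[0,0,-90],"roll":0,"jaw":80},{"dp":[0,0,-140],"roll":0,"jaw":80},{"dp":[0,0,-150],"roll":0,"jaw":80}]'

```text
time_s: 41.35
tcp_pos: [0.367, -0.316, 0.155]
eef_rot: [179.9, -0.3, 0.0]
contact_force: [-0.4, -0.1, -0.0]
gripper_width: 0.0698
gripper_force: 0.0
```

Request:
send_rows --steps '[{"dp":[40,-40,0],"roll":0,"jaw":80},{"dp":[80,-80,0],"roll":0,"jaw":80},{"dp":[100,-120,0],"roll":0,"jaw":80},{"dp":[100,-120,0],"roll":0,"jaw":80},{"dp":[100,-120,0],"roll":0,"jaw":80}]'

```text
time_s: 41.98
tcp_pos: [0.4646, -0.1949, 0.1509]
eef_rot: [-180.0, 0.1, 0.1]
contact_force: [0.0, -0.3, 0.8]
gripper_width: 0.07
gripper_force: 0.0
```

```bash
python3 - <<'E'
from h import *
q=r.get_state(); print(q['time_s'],q['tcp_pos'],q['contact_force'],q['qd'])
s=r.capture('scene'); b=s['image'][90:310,225:465]
cv2.imwrite('pics/a12.png',cv2.convertScaleAbs(cv2.resize(b,None,fx=2.7,fy=2.7,interpolation=cv2.INTER_CUBIC),alpha=1.4,beta=10)[:600])
E
```

```text
41.975 [ 0.46460742 -0.19493177  0.15085515] [ 0.0404824  -0.26243436  0.78049251] [-1.23676111 -0.47415803  0.1217657   0.01849482 -0.08992905  0.11294872]
```

View pics/a12.png

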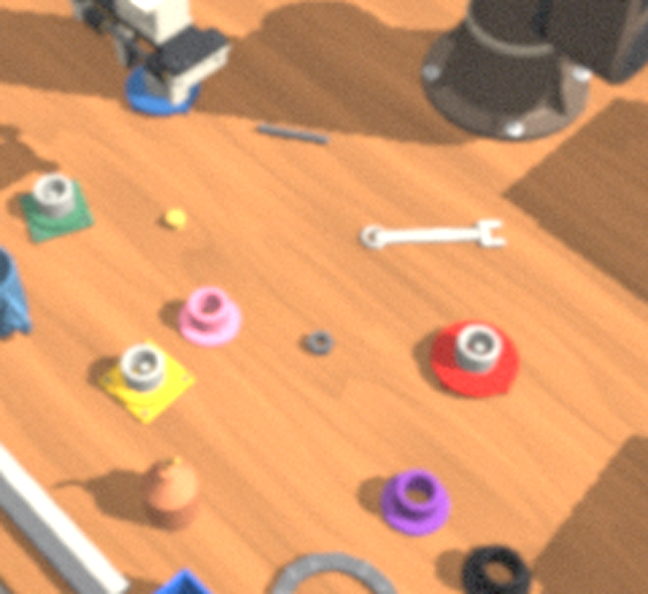

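Everything stands as it should, with the can at (170,495) and the mug at the left edge. Blue is partly hidden, so I'll check its outline numerically from both views, then hand in.

```bash
python3 - <<'E'
from h import *
t=r.capture('top');s=r.capture('scene')
for c in (t,s):
    q,rad=cv2.minEnclosingCircle(blob(c,'blue',proj(c,(.365,-.315,.016)),.016,24)); print(q,2*rad)
E
```

```text
(0.36621570587158203, -0.3131954073905945) 0.10193904489278793
(0.3713729977607727, -0.3121718168258667) 0.10238924622535706
```

```bash
python3 -c "
from plant import r
print(r.close_job())"
```

```text
the job is handed in; nothing more can be done
None
```

All four dies were placed flange down over the posts of their own colours and released, and the job was handed in at about 42 s of the 141 s limit. Yellow, green and red were checked by eye; blue, partly hidden by the arm, was checked only by its seating height and outline. The oil can and the mug were not touched.

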